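Fasten the kit case and hold it up

ROBOT

A 6-joint arm with a two-finger parallel gripper is mounted at the origin on the work surface. World frame = base frame: x ahead of the robot, y to its left, z up, the work surface at z = 0. Lengths are in m, angles in rad, forces in N, time in s.
With the tool pointing down it reaches from about 0.4 to 0.825 m from the base axis. Payload 7 kg.
Tool frame: the origin (TCP) lies where the fingers leave the gripper's body, on its centre line; the fingertips stand 73 mm ahead of it and the grasp point (between the pads) lies 54 mm ahead of it; z points along the fingers, y is the line along which they close (so a half turn about z gives the same grasp; the last joint's range is limited). The gripper opens to 85 mm and grips with 20 to 120 N. Pads are 22 mm wide; open, the fingers measure 114 mm over their backs; the gripper's body (76 mm by 85 mm) begins 54 mm behind the grasp point. The pads swing forward as they close: fully open they stand 13 mm farther back than shut.
Start: joints at [-0.843, 0.359, 0.012, 0, -1.224, -0.288], TCP at [0.287, -0.611, 0.304] pointing down, gripper open.
Joint ranges: [-3.07, 3.07], [-1.43, 2.12], [-1.02, 1.25], [-3.03, 1.67], [-3.05, -0], [-3.03, 3.03]. Speed limits (rad/s): [2.39, 2.39, 3.01, 3.14, 3.14, 3.14].

INTERFACE

Orientations are given as a rotation vector (axis times angle).
In Python, from rig import r, cams, job gives the robot as it stands.
- The arm moves only by the tool send_rows, never from a script. Its arguments are lists of equal length, an entry for each row: "travel": the shift along the tool's x, y, z in cm, a list of three; "turn": the turn about the tool's z in degrees; "gripper": the opening, from 0 (shut) to 1 (fully open). A call has 1 to 20 rows; each row is the pose to reach, as a shift and turn from the pose commanded when the call began, along the tool's axes at that moment; what a row does not reach only later rows make up. A row lasts 1/10 s, in which the tool goes at most 50 mm and 8.59 degrees, less where a joint would pass 70% of its speed; a pose out of reach is approached as far as the arm can. A call with a gripper value outside its range is refused whole. The fingers move at their own pace and stop on an object; "grip_force" is the grip in N (left out, the last holds). Time passes only in rows, so rows that repeat a pose let the fingers close. It gives the time, the measured TCP pose, the force, the opening and the grip force at its end, in the units of the state.
- r.read_state(): the state, without advancing time (a new reading comes with each control period).
- cams.read_camera(name): name is "scene" or "top" or "wrist"; returns the picture (384x512x3 uint8, red, green, blue); there is no depth.
- cams.calibration(name): a dict with "fx", "fy", "cx", "cy" (pixels), "rvec" (rotation vector, rad) and "tvec" (3), from world to camera coordinates, as OpenCV has them; the wrist camera has in their place "tool_from_camera" (4x4, takes a point from camera to tool coordinates, whose origin is the TCP and whose axes are the flange's). Camera axes: x right, y down, z forward; pixel columns grow to the right and rows downward; lengths in m; the calibration is good to about 2 mm. The wrist camera is an equidistant fisheye: a pixel r from the principal point sees the ray r / f radians off the axis. A picture is of the moment at which its call begins: read the wrist's pose just before it. calibration takes no time and is no camera call.
- job.close_job(): hands the job in; it is judged then, once.
Trained networks look in the newest picture that a camera, given by its name, has taken for a name from the list of things; names that differ only in an ending like _2 or _b are one class to them, and where a whole thing is asked for, a point or a joint stands for the part that bears it (a point fixed in the world has none). Each returns a list of dicts, best first, with "conf" (0 to 1); they miss things now and then, are a little off and sometimes report something else, mostly with a low value. They report only what shows in the picture. A call takes as long as a camera call.
- cams.recognise(query, camera): "pixel" ([column, row] in pixels, amid what is visible of it).
- cams.spot_point(query, camera): "pixel" ([column, row] in pixels: a listed point, or the origin of a listed thing).
The state is a dict: "time_s": time; "q": joint angles; "qvel": joint speeds; "tau": joint torques, N m; "tool_pos": TCP position; "tool_rot": TCP orientation; "wrist_force": force on the tool from outside, world axes, zero at the start; "moment": the same for the moment, N m; "width": opening from 0.0 (shut) to 1.0 (fully open); "gripper_force": force on a finger pad.
Only numpy, scipy, OpenCV 4.12 (cv2) and the standard library are available. Lean on these libraries where they do the work, as an engineer would, in place of code of your own. Each camera call takes 0.05 s, during which the arm holds its last target. There are 200 camera calls.

TASK

Close the soldering-kit case: swing its raised hasp down over the staple until it lies flat in its catch, while the case still stands on the bench. Then pick the case up by the handle bar, raise it straight up, about 12 cm clear of the bench and keep it there level and still; finish while holding it, do not put it down or let go. Leave everything else on the bench where it is.

Things in the scene. Friction and masses are not known exactly. Their poses are not given: they have to be found in the camera images.
- kit_case: black case with grey lid and arched handle, 210 (its x) x 134 mm (its y, over the handle), top 85 mm above its underside; one rigid piece, loose, 0.4 to 0.8 kg, centre of mass under the middle of the handle within 5 mm. Origin: centre of its underside, z up. Hasp and staple are at the -x end of its top, turned roughly to the robot. Stands left or right on the bench, turned up to 30 degrees.
- kit_handle: the case's handle, fixed to it, same axes: a straight rubber-covered bar 14 x 14 mm in section along the case's y, between two steel uprights 122 mm apart (inner faces). Origin: middle of the bar, 135 mm above the case's underside; 43 mm free height between bar and lid.
- hasp (a joint): angle of the steel hasp: 0 = closed, lying flat on the case's top over the staple (end stop); it grows as the free end rises, stop at 1.3. It starts raised, 0.5 to 1.15. Friction hinge (0.03 N m): it stays where it is left, no spring.
- hasp_pin (a point): the hasp's hinge pin, parallel to the case's y, at case x -45, y 0, z 88 mm. The hasp is a steel strap 26 mm wide, 3 thick, 58 mm from pin to end, pointing to the case's -x when closed, slotted for the staple, which stands at case x -92 to -76 mm, top at z 94.5 mm.
- hasp_tab (a point): middle of the top of the thumb tab, a block at the hasp's free end, 10 mm (along the strap) x 26 mm; moves with the hasp. At angle a it lies, from the pin, at case x = -53 cos a + 12 sin a, z = 53 sin a + 12 cos a (mm). When closed it stands 5.5 mm above the staple's top, so it can be pressed from above.
- parts_box: closed black parts box with a grey lid, 144 x 104 x 54 mm high, no handle and no hasp; origin under its centre (leave alone)
- spool_small: small green solder spool standing on end, 48 mm across, 45 high; origin under its centre (leave alone)
- spool_large: large green solder spool standing on end, 68 mm across, 40 high; origin under its centre (leave alone)
- wood_block: bare wooden block 50 x 80 x 25 mm; origin under its centre (leave alone)
- screwdriver: screwdriver lying at the right-hand side of the bench (leave alone)
- breadboard: white breadboard, 55 x 85 x 9 mm, with one black chip, at the left; origin under its centre (leave alone)
- cup: aluminium cup, 72 mm across, 70 high, at the left; origin under its centre (leave alone)

How it is judged:
By the outcome, as a careful person would: the job done as asked, in the order asked, and still so for the second after the job is handed in, while the arm keeps its last pose, push and grip.
It also fails if it takes over 45 s, if anything falls off the work surface, if the arm or the gripper's body presses on something with over 40 N, if the wrist force passes 120 N, or if a joint passes its speed limit or range.

## Working session

There is one attempt and no reset: what is moved stays moved. The work goes in short steps, Python scripts to look and compute and a tool call to move; the robot and the scene stay as the last step left them, time stands still between calls to the robot, and variables do not carry over. Pictures are saved under pics/ and viewed, at most 10 in all, crops included, and the job is handed in when it is done.

Besides the shell and the picture viewer there is one more tool, called after "Request:" as name([rows], argument=value, ...), one row to a line, values as JSON. send_rows: Moves the arm, as the interface text tells. Its arguments: {"type":"object","properties":{"travel":{"type":"array"},"turn":{"type":"array"},"gripper":{"type":"array"},"grip_force":{"type":"number"}},"required":["travel","turn","gripper"]}

```bash
mkdir -p pics; cat > h.py <<'E'
import numpy as np, cv2
from scipy.spatial.transform import Rotation as R
from scipy.optimize import least_squares
from rig import r, cams, job
def proj(n,P):
    c=cams.calibration(n);K=np.array([[c['fx'],0,c['cx']],[0,c['fy'],c['cy']],[0,0,1.]])
    return cv2.projectPoints(np.atleast_2d(P).astype(float),np.array(c['rvec'],float),np.array(c['tvec'],float),K,None)[0][:,0]
def save(n,f,s=1,crop=None):
    im=cams.read_camera(n)[:,:,::-1]
    if crop: a,b,c,d=crop; im=im[b:d,a:c]
    cv2.imwrite('pics/'+f,cv2.resize(im,None,fx=s,fy=s,interpolation=cv2.INTER_CUBIC))
E
python3 - <<'E'
from h import *
for n in('scene','top'):
    save(n,n+'0.png',1.5)
    for q in('kit_case','kit_handle','hasp_pin','hasp_tab'):
        print(n,q,[(np.round(d['pixel'],1).tolist(),round(d['conf'],2)) for d in cams.spot_point(q,n)[:2]])
s=r.read_state();print(s)
E
```

```text
scene kit_case [([183.3, 248.8], 0.73)]
scene kit_handle [([178.8, 226.5], 0.73), ([102.2, 285.3], 0.36)]
scene hasp_pin [([179.3, 216.8], 0.75)]
scene hasp_tab [([171.9, 207.5], 0.71)]
top kit_case [([312.2, 207.6], 0.78)]
top kit_handle [([318.4, 207.9], 0.62)]
top hasp_pin [([309.5, 219.9], 0.53), ([310.7, 209.2], 0.36)]
top hasp_tab [([312.2, 218.8], 0.49)]
{'time_s': 0.5, 'q': array([-8.42895852e-01,  3.58613367e-01,  1.18847763e-02, -2.64613241e-05,
       -1.22411790e+00, -2.88071438e-01]), 'qvel': array([ 0.0001035 , -0.00019619, -0.00084144,  0.00253907, -0.00077991,
       -0.00074611]), 'tau': array([ 1.56619135e-03, -5.82396841e+01,  2.93429625e+01,  6.93639413e+00,
       -1.07012456e-03, -8.78189255e-07]), 'tool_pos': array([ 0.28735841, -0.61073843,  0.30388218]), 'tool_rot': array([ 6.85312140e-01, -3.06593134e+00, -8.78645517e-05]), 'wrist_force': array([1.38016035, 0.92312705, 0.48356809]), 'moment': array([-0.01756018,  0.0031941 ,  0.04483484]), 'gripper_force': 0.0, 'width': 0.9995402080831588}
```

View pics/scene0.png

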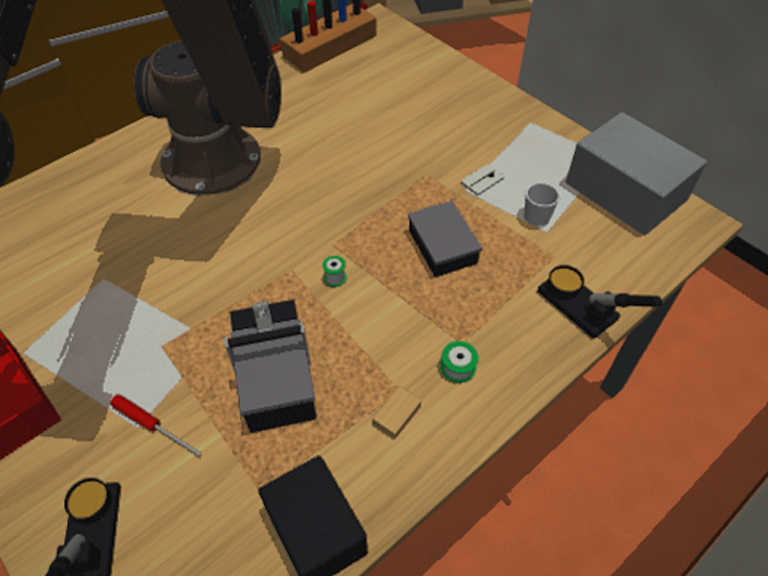

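View pics/top0.png

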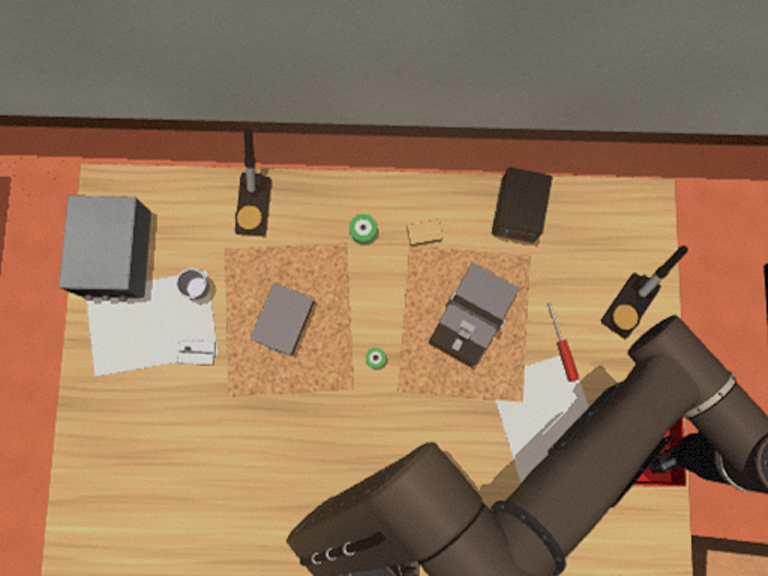

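The case stands at the right (scene ~(272,365), top ~(475,315), in 1.5x pixels). Its hasp is raised and its -x end points to the robot. The parts box at the left is a decoy.

```bash
python3 - <<'E'
from h import *
def pts(p):
    x,y,w,a=p; Rz=R.from_euler('z',w).as_matrix()
    L=np.array([[0,0,0],[0,0,.135],[-.045,0,.088],[-.045-.053*np.cos(a)+.012*np.sin(a),0,.088+.053*np.sin(a)+.012*np.cos(a)],
      [0,.061,.135],[0,-.061,.135]])
    return L@Rz.T+[x,y,0]
ob={'scene':[[183.3,248.8],[178.8,226.5],[179.3,216.8],[171.9,207.5],[302/1.5,325/1.5],[230/1.5,350/1.5]],
 'top':[[312.2,207.6],[318.4,207.9],[309.5,219.9],[312.2,218.8],[450/1.5,298/1.5],[500/1.5,325/1.5]]}
f=lambda p:np.concatenate([(proj(n,pts(p))-ob[n]).ravel() for n in ob])
s=least_squares(f,[.6,-.2,-.5,.8],loss='soft_l1',f_scale=2)
print(s.x,s.cost);print(f(s.x).reshape(-1,2).round(1).tolist());print(pts(s.x).round(3))
for n in ob: c=cams.calibration(n);print(n,-R.from_rotvec(c['rvec']).inv().apply(c['tvec']))
print(cams.calibration('wrist'))
print(R.from_rotvec(r.read_state()['tool_rot']).as_matrix().round(3))
E
```

```text
[ 0.58167945 -0.22934088 -0.41674223  1.31212468] 26.871031682416444
[[1.5, 0.7], [-1.1, -3.4], [-2.5, 2.4], [1.7, -0.4], [-0.3, 0.4], [0.5, -4.0], [0.0, 4.1], [-0.9, -1.5], [0.8, 0.1], [-0.1, -0.2], [1.0, 0.1], [0.7, -2.6]]
[[ 0.582 -0.229  0.   ]
 [ 0.582 -0.229  0.135]
 [ 0.541 -0.211  0.088]
 [ 0.539 -0.21   0.142]
 [ 0.606 -0.174  0.135]
 [ 0.557 -0.285  0.135]]
scene [ 1.17197293 -0.48111811  1.07624373]
top [ 0.34577991 -0.00491876  1.72396444]
{'fx': 297.3186396354542, 'fy': 297.3186396354542, 'cx': 253.0204822382787, 'cy': 190.3292664446643, 'tool_from_camera': array([[ 4.98166499e-06, -9.49019459e-01, -3.15217491e-01,
         8.25124147e-02],
       [ 9.99999932e-01,  1.21307412e-04, -3.49414081e-04,
        -1.09740556e-04],
       [ 3.69838980e-04, -3.15217468e-01,  9.49019395e-01,
        -6.99772370e-02],
       [ 0.00000000e+00,  0.00000000e+00,  0.00000000e+00,
         1.00000000e+00]])}
[[-0.905 -0.426 -0.   ]
 [-0.426  0.905  0.   ]
 [-0.     0.    -1.   ]]
```

Request:
send_rows([
  [-4, 2.4, -2],
  [-8, 4.8, -2],
  [-12, 7.2, -2],
  [-16, 9.6, -2],
  [-20, 12, -2],
  [-24, 14.4, -2],
  [-28, 16.8, -2],
  [-32, 19.2, -2],
  [-36, 21.6, -2],
  [-39, 23.4, -2],
  [-40.8, 24.5, -2],
  [-40.8, 24.5, -2],
  [-40.8, 24.5, -2],
], turn=[-4, -8, -12, -16, -20, -24, -28, -32, -36, -39, -41, -41, -41], gripper=[0, 0, 0, 0, 0, 0, 0, 0, 0, 0, 0, 0, 0])

```text
time_s: 1.8
tool_pos: [0.5523, -0.215, 0.3239]
tool_rot: [1.716, -2.631, -0.0]
wrist_force: [-0.3, -0.4, -0.3]
width: 0.002
gripper_force: 0.0
```

```bash
cat >> h.py <<'E'
def wproj(P,s):
    c=cams.calibration('wrist');T=np.eye(4);T[:3,:3]=R.from_rotvec(s['tool_rot']).as_matrix();T[:3,3]=s['tool_pos']
    M=np.linalg.inv(T@c['tool_from_camera']);P=np.atleast_2d(P)@M[:3,:3].T+M[:3,3]
    th=np.arctan2(np.hypot(P[:,0],P[:,1]),P[:,2]);ph=np.arctan2(P[:,1],P[:,0])
    return np.c_[c['cx']+c['fx']*th*np.cos(ph),c['cy']+c['fy']*th*np.sin(ph)]
def case(p,L):
    return np.atleast_2d(L)@R.from_euler('z',p[2]).as_matrix().T+[p[0],p[1],0]
E
python3 - <<'E'
from h import *
s=r.read_state();save('wrist','w1.png',1.5);print(s['time_s'],s['tool_pos'],s['tool_rot'],s['q'])
for q in('kit_case','kit_handle','hasp_pin','hasp_tab'):
    print(q,[(np.round(d['pixel'],1).tolist(),round(d['conf'],2)) for d in cams.spot_point(q,'wrist')[:2]])
p=[.582,-.229,-.417]
L=[[0,0,0],[0,0,.135],[-.045,0,.088],[0,.061,.142],[0,-.061,.142],[-.092,0,.0945],[-.105,.06,.085],[-.105,-.06,.085]]
print((wproj(case(p,L),s)*1.5).round())
E
```

```text
1.8 [ 0.5522999  -0.2149813   0.32385737] [ 1.71637239e+00 -2.63108636e+00 -1.46800385e-04] [-4.16353527e-02  2.12010061e-01 -1.45830172e-01  2.28580682e-05
 -1.21314704e+00 -3.73126999e-01]
kit_case [([226.6, 155.2], 0.94)]
kit_handle [([216.9, 181.7], 0.87)]
hasp_pin [([265.4, 171.6], 0.67), ([276.1, 187.3], 0.62)]
hasp_tab [([278.1, 189.1], 0.56)]
[[342. 234.]
 [324. 278.]
 [395. 259.]
 [327. 372.]
 [320. 179.]
 [462. 262.]
 [472. 334.]
 [482. 176.]]
```

View pics/w1.png

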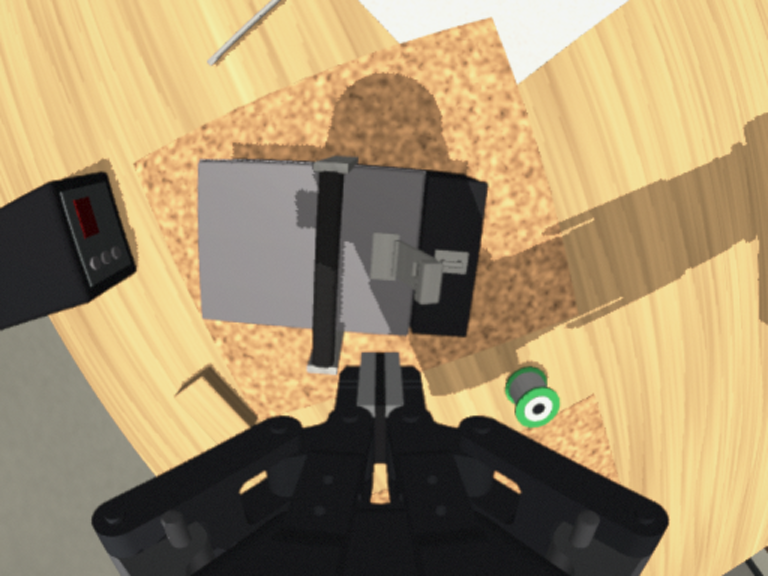

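```bash
python3 - <<'E'
from h import *
s=r.read_state()
def pts(p):
    a,w=p[3],p[4]
    return case(p,[[0,0,0],[0,0,.135],[-.045,0,.088],[-.045-.053*np.cos(a)+.012*np.sin(a),0,.088+.053*np.sin(a)+.012*np.cos(a)],
     [0,.067,.142],[0,-.067,.142],[-.105,w,.085],[-.105,-w,.085],[-.084,0,.0945]])
ob=np.array([[226.6,155.2],[216.9,181.7],[258,171],[286.5,186],[323/1.5,370/1.5],[334/1.5,162/1.5],[467/1.5,335/1.5],[487/1.5,184/1.5],[452/1.5,257/1.5]])
f=lambda p:(wproj(pts(p),s)-ob).ravel()
z=least_squares(f,[.58,-.23,-.45,.8,.06],loss='soft_l1',f_scale=1.5);p=z.x
print(p,z.cost);print(f(p).reshape(-1,2).round(1).tolist())
print('handle',case(p,[0,0,.135]),'case yaw deg',np.degrees(p[2]))
d=R.from_rotvec(s['tool_rot']).as_matrix();print(d.round(3))
for x in(-.032,-.098,0):print(x,((case(p,[x,0,0])[0]-s['tool_pos'])@d*100).round(2))
E
```

```text
[ 0.57906461 -0.23404714 -0.48731382  1.00095918  0.05771822] 22.246536712348583
[[1.9, -2.7], [-0.1, -0.7], [6.2, 0.2], [0.0, 1.0], [-1.0, 2.2], [-3.3, -0.7], [0.2, -0.7], [0.2, -0.6], [-0.2, 4.1]]
handle [[ 0.57906461 -0.23404714  0.135     ]] case yaw deg -27.92102516179791
[[-0.405 -0.914  0.   ]
 [-0.914  0.405 -0.   ]
 [-0.    -0.    -1.   ]]
-0.032 [ 3.00e-01 -3.00e-02  3.24e+01]
-0.098 [-0.16  6.56 32.4 ]
0 [ 0.53 -3.22 32.4 ]
```

Request:
send_rows([
  [0.3, 0, 4],
  [0.3, 0, 8],
  [0.3, 0, 11],
  [0.3, 0, 13],
  [0.3, 0, 13],
  [0.2, 1, 13],
  [0.15, 2, 13],
  [0.1, 3, 13],
  [0, 4, 13],
  [0, 5, 13],
  [-0.1, 6, 13],
  [-0.15, 6.5, 13],
  [-0.15, 6.5, 13],
], turn=[2, 4, 4, 4, 4, 4, 4, 4, 4, 4, 4, 4, 4], gripper=[0, 0, 0, 0, 0, 0, 0, 0, 0, 0, 0, 0, 0])

```text
time_s: 3.35
tool_pos: [0.4926, -0.1874, 0.1941]
tool_rot: [1.623, -2.69, -0.0]
wrist_force: [0.2, 0.0, 0.5]
width: -0.0
gripper_force: 0.3
```

```bash
python3 - <<'E'
from h import *
s=r.read_state();save('wrist','w2.png',1.5);print(s['time_s'],s['tool_pos'],s['wrist_force'])
E
```

```text
3.35 [ 0.49260071 -0.18736097  0.19413754] [0.20663674 0.03393778 0.4865022 ]
```

View pics/w2.png

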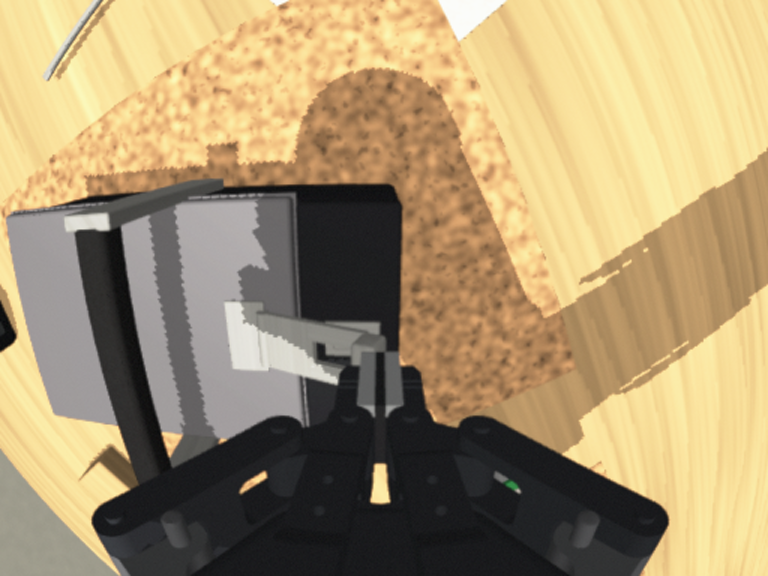

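The hasp is partly lowered, with its tab at about (365,350) just under the fingertips. Next I press straight down.

Request:
send_rows([
  [0, 0, 0.5],
  [0, 0, 1.0],
  [0, 0, 1.5],
  [0, 0, 1.9],
  [0, 0, 2.1],
  [0, 0, 2.2],
  [0, 0, 2.2],
], turn=[0, 0, 0, 0, 0, 0, 0], gripper=[0, 0, 0, 0, 0, 0, 0])

```text
time_s: 4.1
tool_pos: [0.4931, -0.1878, 0.1723]
tool_rot: [1.623, -2.689, -0.0]
wrist_force: [-4.2, 1.0, 7.9]
width: -0.005
gripper_force: 4.0
```

Request:
send_rows([
  [0, 0, 0.1],
  [0, 0, 0.1],
  [0, 0, 0.1],
], turn=[0, 0, 0], gripper=[0, 0, 0])

```text
time_s: 4.4
tool_pos: [0.493, -0.1878, 0.172]
tool_rot: [1.623, -2.689, 0.0]
wrist_force: [-6.1, 3.4, 14.2]
width: 0.0
gripper_force: 7.2
```

Request:
send_rows([
  [0, 0, -2],
  [0, 0, -5],
  [0, 0, -9],
  [0, -1.5, -12],
  [0, -5, -14],
  [0, -8, -14.5],
  [0, -8, -14.5],
  [0, -8, -14.5],
], turn=[0, 0, 0, 0, 0, 0, 0, 0], gripper=[0, 0, 0, 0, 0, 0, 0, 0])

```text
time_s: 5.2
tool_pos: [0.5642, -0.2253, 0.315]
tool_rot: [1.621, -2.69, -0.001]
wrist_force: [0.1, -0.0, -0.7]
width: 0.003
gripper_force: 0.0
```

```bash
python3 - <<'E'
from h import *
s=r.read_state();save('wrist','w3.png',1.5);print(s['time_s'],s['tool_pos'],s['tool_rot'],s['wrist_force'])
for q in('kit_case','kit_handle','hasp_pin','hasp_tab'):
    print(q,[(np.round(d['pixel'],1).tolist(),round(d['conf'],2)) for d in cams.spot_point(q,'wrist')[:2]])
p=[.579,-.234,-.487]
L=[[0,0,.135],[-.045,0,.088],[-.098,0,.1],[0,.067,.142],[0,-.067,.142],[-.105,.0577,.085],[-.105,-.0577,.085],[.105,.0577,.085],[.105,-.0577,.085]]
print((wproj(case(p,L),s)*1.5).round().tolist())
E
```

```text
5.2 [ 0.56424322 -0.22529466  0.31496154] [ 1.62107967e+00 -2.69004134e+00 -1.48609568e-03] [ 0.07270644 -0.03831468 -0.69897079]
kit_case [([240.4, 156.8], 0.78)]
kit_handle [([236.4, 193.0], 0.97)]
hasp_pin [([281.4, 178.8], 0.82)]
hasp_tab [([335.0, 179.4], 0.59)]
[[349.0, 283.0], [418.0, 262.0], [497.0, 267.0], [351.0, 387.0], [346.0, 169.0], [494.0, 335.0], [506.0, 181.0], [220.0, 334.0], [205.0, 183.0]]
```

View pics/w3.png

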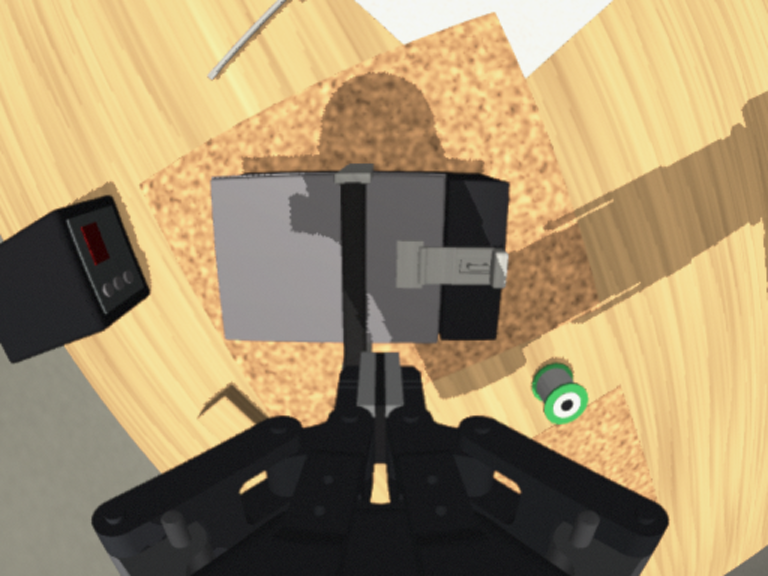

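Hasp lies closed over the staple: its tab is at (500,268), against a predicted (497,267). I'll refit the handle.

```bash
python3 - <<'E'
from h import *
s=r.read_state()
L=lambda w:[[0,0,.135],[-.045,0,.088],[-.098,0,.1],[0,-.067,.142],[-.105,w,.085],[-.105,-w,.085],[.105,w,.085],[.105,-w,.085]]
ob=np.array([[354.6,289.5],[422,268],[501,269],[354,172],[497,339],[508,183],[225,340],[212,180]])/1.5
f=lambda p:(wproj(case(p,L(p[3])),s)-ob).ravel()
z=least_squares(f,[.579,-.234,-.487,.058],loss='soft_l1',f_scale=1.5);p=z.x
print(p,f(p).reshape(-1,2).round(1).tolist())
d=R.from_rotvec(s['tool_rot']).as_matrix()
print('move cm',((case(p,[0,0,.135])[0]-s['tool_pos'])@d*100).round(2),'turn',np.degrees(np.arctan2(d[1,1],d[0,1])-p[2])%180)
E
```

```text
[ 0.57671277 -0.2298974  -0.49138368  0.06009548] [[0.1, -2.0], [0.6, -1.7], [-0.0, 1.4], [-0.5, 1.0], [0.0, 1.4], [1.9, -0.8], [-0.1, -0.9], [-1.4, 1.3]]
move cm [-0.16 -1.4  18.09] turn 0.3724610637474086
```

Request:
send_rows([
  [-0.15, -0.7, 0],
  [-0.15, -1.4, 0],
  [-0.15, -1.4, 0],
  [-0.15, -1.4, 0],
  [-0.15, -1.4, 0],
  [-0.15, -1.4, 3],
  [-0.15, -1.4, 6],
  [-0.15, -1.4, 9],
  [-0.15, -1.4, 11],
  [-0.15, -1.4, 12.3],
  [-0.15, -1.4, 12.7],
  [-0.15, -1.4, 12.7],
], turn=[0.4, 0.4, 0.4, 0.4, 0.4, 0.4, 0.4, 0.4, 0.4, 0.4, 0.4, 0.4], gripper=[0.7, 0.7, 0.7, 0.7, 0.7, 0.7, 0.7, 0.7, 0.7, 0.7, 0.7, 0.7])

```text
time_s: 6.65
tool_pos: [0.5774, -0.2303, 0.189]
tool_rot: [1.613, -2.695, 0.0]
wrist_force: [-0.1, -0.1, -0.5]
width: 0.7
gripper_force: 0.0
```

```bash
python3 - <<'E'
from h import *
s=r.read_state();save('wrist','w4.png',1.5);print(s['time_s'],s['tool_pos'],s['tool_rot'],s['wrist_force'],s['width'])
E
```

```text
6.65 [ 0.57735277 -0.23030984  0.18899244] [ 1.61341805e+00 -2.69535579e+00  7.48538403e-05] [-0.13024526 -0.11272199 -0.4972281 ] 0.7003668723023578
```

View pics/w4.png

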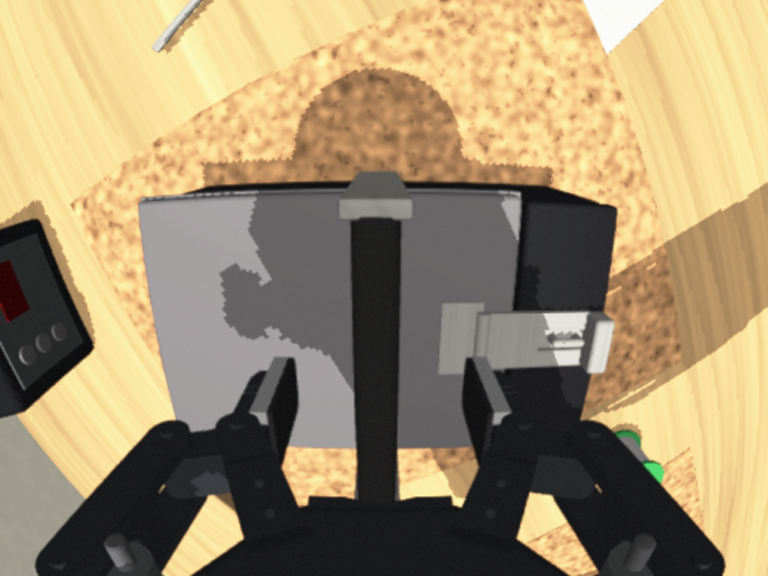

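The bar (column ~375) is centred between the fingers (~379), and the hasp is flat. Closing now.

Request:
send_rows([
  [0, 0, 0],
  [0, 0, 0],
  [0, 0, 0],
  [0, 0, 0],
  [0, 0, 0],
  [0, 0, 0],
  [0, 0, 0],
  [0, 0, 0],
], turn=[0, 0, 0, 0, 0, 0, 0, 0], gripper=[0, 0, 0, 0, 0, 0, 0, 0], grip_force=90)

```text
time_s: 7.5
tool_pos: [0.5779, -0.2304, 0.1899]
tool_rot: [-1.613, 2.694, -0.002]
wrist_force: [-0.3, -1.0, 5.6]
width: 0.146
gripper_force: 88.1
```

Request:
send_rows([
  [0, 0, -0.2],
  [0, 0, -0.6],
  [0, 0, -1.2],
  [0, 0, -2],
  [0, 0, -3],
  [0, 0, -4],
  [0, 0, -5],
  [0, 0, -6],
  [0, 0, -7],
  [0, 0, -8],
  [0, 0, -9],
  [0, 0, -10],
  [0, 0, -10.8],
  [0, 0, -11.4],
  [0, 0, -11.8],
  [0, 0, -12],
  [0, 0, -12],
  [0, 0, -12],
  [0, 0, -12],
  [0, 0, -12],
], turn=[0, 0, 0, 0, 0, 0, 0, 0, 0, 0, 0, 0, 0, 0, 0, 0, 0, 0, 0, 0], gripper=[0, 0, 0, 0, 0, 0, 0, 0, 0, 0, 0, 0, 0, 0, 0, 0, 0, 0, 0, 0])

```text
time_s: 9.5
tool_pos: [0.5771, -0.2303, 0.3086]
tool_rot: [1.613, -2.695, -0.001]
wrist_force: [0.3, -0.2, -5.2]
width: 0.143
gripper_force: 87.8
```

```bash
python3 - <<'E'
from h import *
s=r.read_state();save('wrist','w5.png',1.5);save('scene','s5.png',3,(80,100,330,300));print(s['time_s'],s['tool_pos'],s['wrist_force'],s['moment'],s['width'],s['gripper_force'],s['qvel'].round(4))
E
```

```text
9.5 [ 0.57712341 -0.23027949  0.30856519] [ 0.25535937 -0.21836101 -5.1751068 ] [ 5.63182796e-03  3.61452349e-05 -5.07676637e-02] 0.14277299454303027 87.82304406166077 [ 0.0016  0.0004  0.0026 -0.0003 -0.0004 -0.0014]
```

View pics/w5.png

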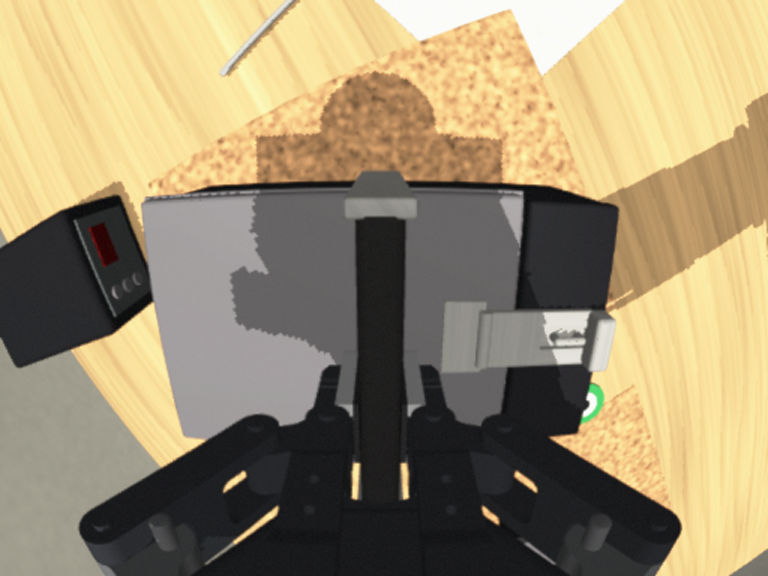

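View pics/s5.png

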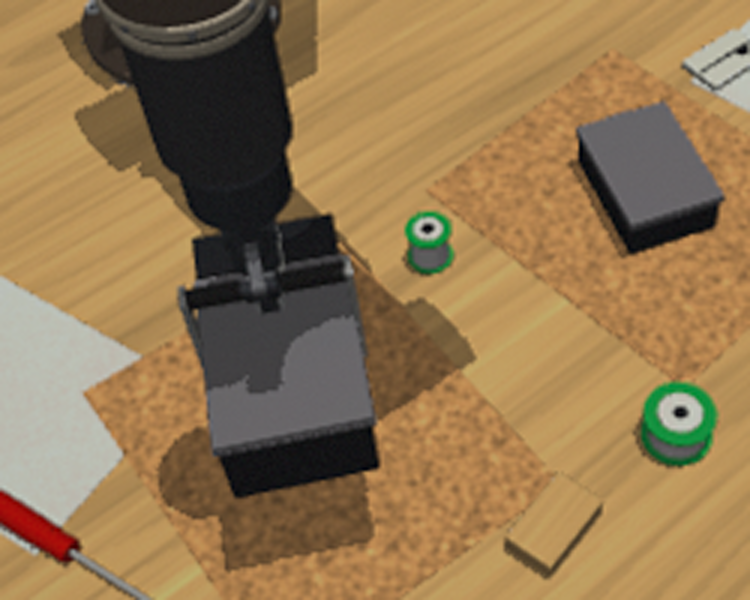

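The case hangs level in the grip, about 12 cm up. The lid corners at (143,200) and (616,207) are where they were before the lift, the hasp is flat, and everything else is undisturbed.

```bash
python3 -c "
from rig import job
print(job.close_job())"
```

```text
the job is handed in; nothing more can be done
None
```

I closed the hasp flat over the staple, then lifted the case by its handle bar about 12 cm (11.9 cm measured). It was held level and still when I handed the job in at about 9.6 s of the 45 s allowed.

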